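Build up a heater head in the assembly nest

ROBOT

A 6-joint arm with a two-finger parallel gripper is mounted at the origin on the work surface. World frame = base frame: x ahead of the robot, y to its left, z up, the work surface at z = 0. Lengths are in m, angles in degrees, forces in N, time in s.
With the tool pointing down it reaches from about 0.35 to 0.975 m from the base axis. Payload 17.4 kg.
Tool frame: the origin (TCP) lies at the very end of the fingers, on their centre line; the grasp point (between the pads) lies 19 mm behind it; z points along the fingers, y is the line along which they close (so a half turn about z gives the same grasp; the last joint's range is limited). The gripper opens to 85 mm and grips with 20 to 120 N. Pads are 22 mm wide; open, the fingers measure 114 mm over their backs; the gripper's body (76 mm by 85 mm) begins 54 mm behind the grasp point. The pads swing forward as they close: fully open they stand 13 mm farther back than shut.
Start: joints at [-70.52, 6.646, 82.598, -0, 90.757, -2.166], TCP at [0.249, -0.627, 0.231] pointing down, gripper open.
Joint ranges: [-162.19, 162.19], [-47.58, 125.68], [4.15, 143.07], [-65.23, 245.23], [0.69, 171.88], [-170.13, 170.13]. Speed limits (degrees/s): [108.29, 108.29, 127.2, 180, 180, 180].

INTERFACE

Orientations are given as [roll, pitch, yaw] about the fixed x, y, z axes, in that order (R = Rz(yaw) Ry(pitch) Rx(roll)).
In Python, from cell import readout, grab_frame, job gives the robot as it stands.
- The arm moves only by the tool servo_tool, never from a script. Its argument "steps" is a list of rows, each an object of numbers: "tx", "ty", "tz": the shift along the tool's x, y, z in m; "ax", "ay", "az": the turn, a rotation vector about the tool's x, y, z in rad; "jaw": the opening, from 0 (shut) to 1 (fully open). In form: [{"tx": .., "ty": .., "tz": .., "ax": .., "ay": .., "az": .., "jaw": ..}, ...]. A call has 1 to 12 rows; each row is the pose to reach, as a shift and turn from the pose commanded when the call began, along the tool's axes at that moment; what a row does not reach only later rows make up. A row lasts 1/8 s, in which the tool goes at most 62.5 mm and 10.7 degrees, less where a joint would pass 70% of its speed; a pose out of reach is approached as far as the arm can. A call with a gripper value outside its range is refused whole. The fingers move at their own pace and stop on an object; "squeeze" is the grip in N (left out, the last holds). Time passes only in rows, so rows that repeat a pose let the fingers close. It gives the time, the measured TCP pose, the force, the opening and the grip force at its end, in the units of the state.
- readout.sense(): the state, without advancing time (a new reading comes with each control period).
- grab_frame(name): name is "scene" or "side" or "wrist"; returns a dict with "image" (400x640x3 uint8, red, green, blue), "intrinsics" (3x3 intrinsics, pixels), "dist_coeffs" ([k1, k2, p1, p2, k3] as OpenCV has them; the pictures are not rectified), "rvec" (rotation vector, rad) and "tvec" (3), from world to camera coordinates, as OpenCV has them; the wrist camera has in their place "tool_from_camera" (4x4, takes a point from camera to tool coordinates, whose origin is the TCP and whose axes are the flange's). Camera axes: x right, y down, z forward; pixel columns grow to the right and rows downward; lengths in m; the calibration is good to about 2 mm. A picture is of the moment at which its call begins: read the wrist's pose just before it. There is no depth.
- job.sign_off(): hands the job in; it is judged then, once.
The state is a dict: "time": time; "q": joint angles; "dq": joint speeds; "joint_efforts": joint torques, N m; "tool_pos": TCP position; "tool_rot": TCP orientation; "force": force on the tool from outside, world axes, zero at the start; "ft_torque": the same for the moment, N m; "width": finger opening in m; "grip_force": force on a finger pad.
Only numpy, scipy, OpenCV 4.12 (cv2) and the standard library are available. Lean on these libraries where they do the work, as an engineer would, in place of code of your own. Each camera call takes 0.05 s, during which the arm holds its last target. There are 200 camera calls.

TASK

Swing the sprung clamp arm up past its tipping point so that it stays open by itself, take out the steel flange it was holding and seat the flange flat in the round pocket of the aluminium nest, boss upwards. Then build up the heater head on it in this order: the black gasket ring over the boss and flat on the flange, the grey housing over the boss onto the gasket, and the white cover on the housing with its plug inside and its knob up. Let go of everything, leave the clamp open, and do not disturb the screwdriver or the cardboard carton.

Things in the scene. Friction and masses are not known exactly. Their poses are not given: they have to be found in the camera images.
- clamp: Fixed clamp fixture: dark steel base plate 160 x 100 mm, 12 mm thick, with two grey hinge brackets (72 mm high) at its +x end, away from the robot. Origin on the table under the middle of the seat, where the flange rests on the plate. The arm's hinge axis runs along the clamp's y through x = +75, z = 58 mm. Stands turned up to 0.4 rad about the vertical.
- clamp_arm (a joint): Clamp arm angle, rad. 0 = closed: the arm lies level from the hinge towards the clamp's -x, its pad pressing on the flange's boss. Grows as the arm swings up and back towards +x: 1.57 upright, 1.9 open stop. Spring and weight pull it shut below about 1.1 rad; beyond that the spring throws it open and holds it at the stop. About 3 N at the handle lifts it.
- handle (a point): Point on the axis of the arm's black T-handle: a round bar 12 mm thick, 110 mm long along the clamp's y, 135 mm from the hinge axis, 58 mm above the table when closed. The point is 36 mm to the clamp's +y side of the arm's middle; the -y side serves as well. The arm is a steel bar 18 mm wide and 14 mm high; open, it stands up 190 mm above the table.
- nest: Fixed aluminium block 110 x 110 x 18 mm with a round pocket 72 mm in diameter and 8 mm deep in its middle (pocket floor 10 mm above the table). Origin at the centre of its underside.
- flange: Loose steel flange, 320 g: disc 62 mm in diameter and 10 mm thick with a round boss 36 mm in diameter and 18 mm tall on top (28 mm in all). Held boss up on the clamp's seat at the start. Origin at the centre of its underside, z up. Grip it by the boss.
- gasket: Loose black rubber ring lying flat, outside 62 mm, hole 46 mm, 8 mm thick, 30 g. Origin at the centre of its underside, z up.
- housing: Loose grey terminal housing, 150 g: upright tube 60 mm outside, 46 mm inside, 40 mm tall, open at both ends. A brass stub 16 mm thick, 22 mm up, sticks out 10 mm on its +x side, so grip it across its y. Origin at the centre of its underside, z up.
- cover: Loose white plastic cover, 70 g, standing on its plug: plug 36 mm in diameter and 10 mm tall below, then a disc 62 mm in diameter and 8 mm thick, then a knob 24 mm in diameter and 18 mm tall (36 mm in all). Origin at the centre of the plug's underside, z up.
- screwdriver: Bystander: loose screwdriver 200 mm long lying on the table. Leave it alone.
- carton: Bystander: open cardboard carton 100 x 160 x 50 mm. Origin at the centre of its underside. Leave it alone.
Mind the look-alikes: they are no part of the job. Of the things that look like the gasket, the larger one is meant. There is more than one size of the clamp; the job needs the smaller.

How it is judged (in metres and radians):
On the way, in this order (a step that is already met when the one before it is completed fails the run):
1. the clamp arm is swung open, the flange still on its seat (value of joint clamp_arm above 1.5 rad and horizontal distance between flange and clamp below 0.02 m), for 0.2 s.
2. the flange is seated in the nest's pocket (horizontal distance between flange and nest below 0.008 m and z of flange in the frame of nest between 0.008 and 0.0125 m and angle between flange's own z axis and vertical below 0.1 rad), for 0.2 s.
3. the gasket lies on the flange, around the boss (all of step 2 and horizontal distance between gasket and flange below 0.008 m and z of gasket in the frame of flange between 0.008 and 0.0125 m and angle between gasket's own z axis and vertical below 0.1 rad), for 0.2 s.
4. the housing stands on the gasket, over the boss (all of step 3 and horizontal distance between housing and flange below 0.008 m and z of housing in the frame of flange between 0.0155 and 0.021 m and angle between housing's own z axis and vertical below 0.1 rad), for 0.2 s.
5. the cover sits on the housing (all of step 4 and horizontal distance between cover and housing below 0.008 m and z of cover in the frame of housing between 0.0275 and 0.0325 m and angle between cover's own z axis and vertical below 0.1 rad), for 0.2 s.
At the end, for the whole second after the job is handed in: Flange flat on the pocket floor, gasket flat on the flange around the boss, housing upright on the gasket, cover fully down on the housing: each within 8 mm of centre, about 3 mm in height, tilt under 0.1 rad, at rest; clamp arm open (over 1.5 rad) (all of step 5 and value of joint clamp_arm above 1.5 rad and linear speed of each of flange, gasket, housing, cover below 0.02 m/s); the robot touches nothing.
It fails at once if the screwdriver is moved by more than 3 cm (distance of screwdriver from where it was at the start of the episode above 0.03 m).
It fails at once if the carton is moved by more than 3 cm (distance of carton from where it was at the start of the episode above 0.03 m).
It also fails if it takes over 136 s, if anything falls off the work surface, if the arm or the gripper's body presses on something with over 40 N, if the wrist force passes 120 N, or if a joint passes its speed limit or range.

## Working session

There is one attempt and no reset: what is moved stays moved. The work goes in short steps, Python scripts to look and compute and a tool call to move; the robot and the scene stay as the last step left them, time stands still between calls to the robot, and variables do not carry over. Pictures are saved under pics/ and viewed, at most 17 in all, crops included, and the job is handed in when it is done.

Besides the shell and the picture viewer there is one more tool, called as a command line: name --argument value ..., lists and objects as JSON in quotes. servo_tool: Moves the arm, as the interface text tells. Its arguments: {"type":"object","properties":{"steps":{"type":"array"},"squeeze":{"type":"number"}},"required":["steps"]}

```bash
ls; mkdir -p pics; cat > h.py <<'E'
import numpy as np, cv2, pickle
from cell import readout, grab_frame, job
from scipy.spatial.transform import Rotation as R
def snap(name,fn):
    s=readout.sense(); f=grab_frame(name); f['s']=s
    cv2.imwrite('pics/'+fn+'.png',f['image'][:,:,::-1]); pickle.dump(f,open('pics/'+fn+'.pkl','wb')); return f
def load(fn): return pickle.load(open('pics/'+fn+'.pkl','rb'))
def cam(f):
    if 'rvec' in f and f['rvec'] is not None:
        Rm=cv2.Rodrigues(np.array(f['rvec'],float))[0]; return Rm.T, -Rm.T@np.array(f['tvec'],float).ravel()
    s=f['s']; T=np.eye(4); T[:3,:3]=toolR(s); T[:3,3]=s['tool_pos']
    M=T@np.array(f['tool_from_camera']); return M[:3,:3],M[:3,3]
def toolR(s): return R.from_euler('xyz',s['tool_rot'],degrees=True).as_matrix()
def pix(f,uv,z):
    Rc,c=cam(f); p=cv2.undistortPoints(np.array(uv,float).reshape(-1,1,2),np.array(f['intrinsics']),np.array(f['dist_coeffs'])).reshape(-1,2)
    d=np.c_[p,np.ones(len(p))]@Rc.T
    return c+d*((z-c[2])/d[:,2])[:,None]
def proj(f,P):
    Rc,c=cam(f); P=np.array(P,float).reshape(-1,3)
    return cv2.projectPoints(P,cv2.Rodrigues(Rc.T)[0],-Rc.T@c,np.array(f['intrinsics']),np.array(f['dist_coeffs']))[0].reshape(-1,2)
def totool(P):
    s=readout.sense(); return toolR(s).T@(np.array(P)-s['tool_pos'])
E
python3 - <<'E'
from h import *
for n in ('scene','side'):
    f=snap(n,n+'0'); print(n,cam(f)[1])
s=readout.sense(); print({k:(np.round(v,3)) for k,v in s.items()})
E
```

```text
pics
scene [1.28072404 0.71930394 1.12284068]
side [0.12656823 0.72328356 0.67577217]
{'time': np.float64(0.1), 'q': array([-7.0520e+01,  6.6730e+00,  8.2633e+01,  2.0000e-03,  9.0758e+01,
       -2.1650e+00]), 'dq': array([-0.058,  0.017, -0.161, -0.009, -0.1  , -0.033]), 'joint_efforts': array([ 2.0000e-03, -7.3367e+01, -6.3379e+01, -0.0000e+00,  5.0000e-03,
       -0.0000e+00]), 'tool_pos': array([ 0.249, -0.627,  0.231]), 'tool_rot': array([-1.79937e+02, -4.00000e-03,  2.16450e+01]), 'force': array([-1.188, -0.113, -0.263]), 'ft_torque': array([-0.029, -0.023, -0.011]), 'grip_force': np.float64(0.0), 'width': np.float64(0.086)}
```

View pics/scene0.png

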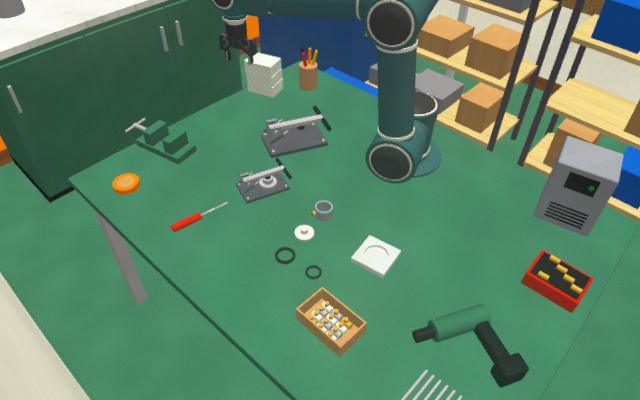

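View pics/side0.png

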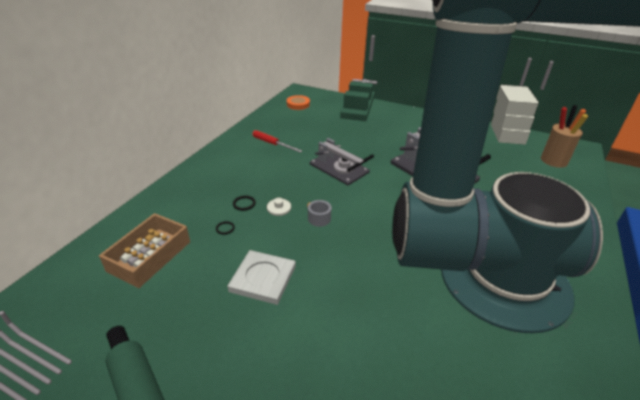

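The scene shows the following candidates:
- **Clamps:** the smaller is at scene (263,183) with a flange under its pad, and the larger is at (293,133). I take the smaller one.
- **Rings:** the larger is at (285,255) and the smaller at (313,272). I take the larger one.
- **Other parts:** housing (323,210), cover (304,232), nest (376,255), screwdriver (200,216), carton (331,320).

I'll measure these and confirm them in one crop.

```bash
python3 - <<'E'
from h import *
f=load('scene0'); g=load('side0')
for n,u,z,v in [('gasket L',(285,255),.004,(244,202)),('gasket S',(313,272),.004,(225,228)),('housing top',(324,206),.04,(319,206)),('cover disc',(304,233),.015,(279,207)),('nest',(377,252),.014,(263,270)),('boss',(268,180),.028,(345,162)),('plate c',(263,186),.012,(340,165))]:
    print(n,pix(f,[u],z)[0].round(3),pix(g,[v],z)[0].round(3))
# gasket ring sizes
im=f['image']; gr=im.max(2)
for n,(x0,x1,y0,y1) in {'L':(270,300,243,267),'S':(303,324,263,281)}.items():
    m=(gr[y0:y1,x0:x1]<60).astype(np.uint8); ys,xs=np.nonzero(m); pts=np.c_[xs+x0,ys+y0]
    P=pix(f,pts,.004)[:,:2]; c=(P.max(0)+P.min(0))/2; print(n,len(P),c.round(4),np.ptp(P,0).round(4))
c=im[95:290,225:425]; cv2.imwrite('pics/crop1.png',cv2.resize(c,None,fx=3,fy=3,interpolation=2)[:,:,::-1])
E
```

```text
gasket L [0.661 0.03  0.004] [0.66  0.023 0.004]
gasket S [0.649 0.135 0.004] [0.644 0.133 0.004]
housing top [ 0.452 -0.002  0.04 ] [ 0.453 -0.01   0.04 ]
cover disc [0.564 0.017 0.015] [0.558 0.012 0.015]
nest [0.468 0.228 0.014] [0.481 0.218 0.014]
boss [ 0.482 -0.235  0.028] [ 0.479 -0.251  0.028]
plate c [ 0.503 -0.238  0.012] [ 0.495 -0.252  0.012]
L 1 [0.638  0.0199] [0. 0.]Traceback (most recent call last):
  File "<stdin>", line 9, in <module>
  File "h.py", line 15, in pix
    Rc,c=cam(f); p=cv2.undistortPoints(np.array(uv,float).reshape(-1,1,2),np.array(f['intrinsics']),np.array(f['dist_coeffs'])).reshape(-1,2)
                   ~~~~~~~~~~~~~~~~~~~^^^^^^^^^^^^^^^^^^^^^^^^^^^^^^^^^^^^^^^^^^^^^^^^^^^^^^^^^^^^^^^^^^^^^^^^^^^^^^^^^^^^^^^^^
cv2.error: OpenCV(4.12.0) /io/opencv/modules/calib3d/src/undistort.dispatch.cpp:347: error: (-215:Assertion failed) CV_IS_MAT(_src) && CV_IS_MAT(_dst) && (_src->rows == 1 || _src->cols == 1) && (_dst->rows == 1 || _dst->cols == 1) && _src->cols + _src->rows - 1 == _dst->rows + _dst->cols - 1 && (CV_MAT_TYPE(_src->type) == CV_32FC2 || CV_MAT_TYPE(_src->type) == CV_64FC2) && (CV_MAT_TYPE(_dst->type) == CV_32FC2 || CV_MAT_TYPE(_dst->type) == CV_64FC2) in function 'cvUndistortPointsInternal'
```

```bash
python3 - <<'E'
from h import *
f=load('scene0')
im=f['image'].astype(int); print(im[255,275:296].tolist()); 
for n,(x0,x1,y0,y1) in {'L':(270,300,243,267),'S':(303,324,263,281)}.items():
    m=(im[y0:y1,x0:x1,1]<70); ys,xs=np.nonzero(m); pts=np.c_[xs+x0,ys+y0]
    P=pix(f,pts,.004)[:,:2]; c=(P.max(0)+P.min(0))/2; print(n,len(P),c.round(4),np.ptp(P,0).round(4))
c=f['image'][95:290,225:425]; cv2.imwrite('pics/crop1.png',cv2.resize(c,None,fx=3,fy=3,interpolation=2)[:,:,::-1])
E
```

```text
[[56, 77, 63], [55, 67, 55], [60, 88, 70], [73, 136, 103], [73, 142, 105], [72, 141, 105], [73, 143, 106], [74, 144, 107], [75, 145, 107], [74, 143, 107], [73, 143, 106], [74, 144, 107], [75, 144, 107], [73, 143, 106], [75, 142, 106], [75, 144, 107], [74, 143, 106], [72, 126, 96], [59, 78, 64], [59, 70, 59], [68, 115, 88]]
L 68 [0.6621 0.0306] [0.0581 0.0566]
S 19 [0.6491 0.1349] [0.0426 0.0415]
```

View pics/crop1.png

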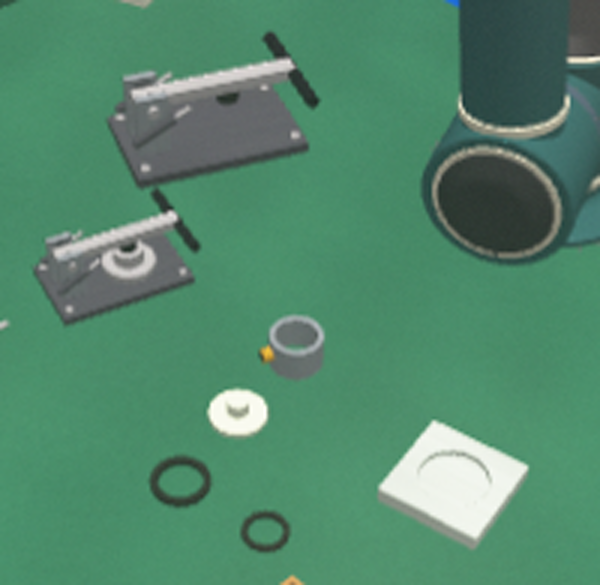

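```bash
python3 - <<'E'
from h import *
f=load('scene0')
H=pix(f,[(277.3,159.3),(289.3,177.3)],.058); print(H.round(3),np.linalg.norm(H[1]-H[0])); d=H[1]-H[0]; print('clamp y dir deg',np.degrees(np.arctan2(d[1],d[0])))
P=pix(f,[(248,202.5),(289.5,188)],.012);print(P.round(3), P.mean(0))
w=grab_frame('wrist'); print(np.array(w['tool_from_camera']).round(3),w['intrinsics'])
print(totool([.45,-.25,.33]).round(3))
E
```

```text
[[ 0.407 -0.266  0.058]
 [ 0.445 -0.167  0.058]] 0.10563186999566061
clamp y dir deg 68.76540623907187
[[ 0.593 -0.214  0.012]
 [ 0.448 -0.165  0.012]] [ 0.52022475 -0.18985035  0.012     ]
[[ 0.001 -0.948 -0.319  0.081]
 [ 1.     0.001  0.001  0.001]
 [-0.    -0.319  0.948 -0.143]
 [ 0.     0.     0.     1.   ]] [[289.32650616   0.         319.93735091]
 [  0.         289.32650616 197.41887743]
 [  0.           0.           1.        ]]
[ 0.326 -0.277 -0.099]
```

servo_tool --steps '[{"tx":0.04,"ty":-0.03,"tz":-0.03,"az":-0.08},{"tx":0.09,"ty":-0.07,"tz":-0.05,"az":-0.17},{"tx":0.14,"ty":-0.11,"tz":-0.05,"az":-0.27},{"tx":0.19,"ty":-0.15,"tz":-0.05,"az":-0.38},{"tx":0.24,"ty":-0.19,"tz":-0.05,"az":-0.49},{"tx":0.29,"ty":-0.23,"tz":-0.04,"az":-0.6},{"tx":0.34,"ty":-0.27,"tz":-0.03,"az":-0.71},{"tx":0.38,"ty":-0.3,"tz":-0.02,"az":-0.8},{"tx":0.395,"ty":-0.314,"tz":-0.02,"az":-0.827},{"tx":0.395,"ty":-0.314,"tz":-0.02,"az":-0.827},{"tx":0.395,"ty":-0.314,"tz":-0.02,"az":-0.827}]'

```text
invalid input at $.steps[0]: expected keys tx, ty, tz, ax, ay, az, jaw
```

```bash
python3 - <<'E'
from h import *
f=snap('wrist','w1'); print(f['s']['q'],f['s']['tool_pos'],f['s']['tool_rot'])
E
```

```text
[-7.05199124e+01  6.66858781e+00  8.26260518e+01 -2.36183090e-03
  9.07545409e+01 -2.16612854e+00] [ 0.248924   -0.6272861   0.23073239] [-1.79950765e+02  5.01085322e-04  2.16461862e+01]
```

View pics/w1.png

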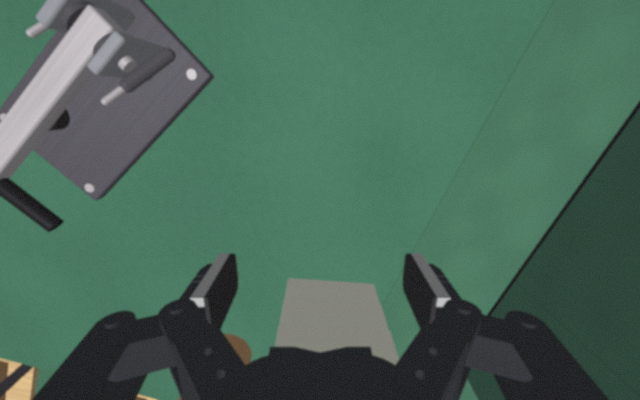

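The refused call moved nothing: this view is from the start pose, with the large clamp at the upper left and the fingertips near (220,280) and (420,280). Every row needs all seven keys, so I'll resend with them.

servo_tool --steps '[{"tx":0.04,"ty":-0.03,"tz":-0.03,"ax":0,"ay":0,"az":-0.08,"jaw":1},{"tx":0.09,"ty":-0.07,"tz":-0.05,"ax":0,"ay":0,"az":-0.17,"jaw":1},{"tx":0.14,"ty":-0.11,"tz":-0.05,"ax":0,"ay":0,"az":-0.27,"jaw":1},{"tx":0.19,"ty":-0.15,"tz":-0.05,"ax":0,"ay":0,"az":-0.38,"jaw":1},{"tx":0.24,"ty":-0.19,"tz":-0.05,"ax":0,"ay":0,"az":-0.49,"jaw":1},{"tx":0.29,"ty":-0.23,"tz":-0.04,"ax":0,"ay":0,"az":-0.6,"jaw":1},{"tx":0.34,"ty":-0.27,"tz":-0.03,"ax":0,"ay":0,"az":-0.71,"jaw":1},{"tx":0.38,"ty":-0.3,"tz":-0.02,"ax":0,"ay":0,"az":-0.8,"jaw":1},{"tx":0.395,"ty":-0.314,"tz":-0.02,"ax":0,"ay":0,"az":-0.827,"jaw":0.6},{"tx":0.395,"ty":-0.314,"tz":-0.02,"ax":0,"ay":0,"az":-0.827,"jaw":0.6},{"tx":0.395,"ty":-0.314,"tz":-0.02,"ax":0,"ay":0,"az":-0.827,"jaw":0.6}]'

```text
time: 1.58
tool_pos: [0.5001, -0.1905, 0.2514]
tool_rot: [180.0, 0.0, 69.0]
force: [0.5, 0.5, 0.3]
width: 0.0509
grip_force: 0.0
```

```bash
python3 - <<'E'
from h import *
f=snap('wrist','w2'); print(f['s']['q'],f['s']['tool_pos'],f['s']['tool_rot'])
E
```

```text
[-2.35756365e+01 -1.12091706e+01  9.80813354e+01 -1.29785170e-02
  9.31208417e+01 -2.55754240e+00] [ 0.50005141 -0.19046317  0.25139806] [1.79993592e+02 1.32583491e-02 6.89811978e+01]
```

View pics/w2.png

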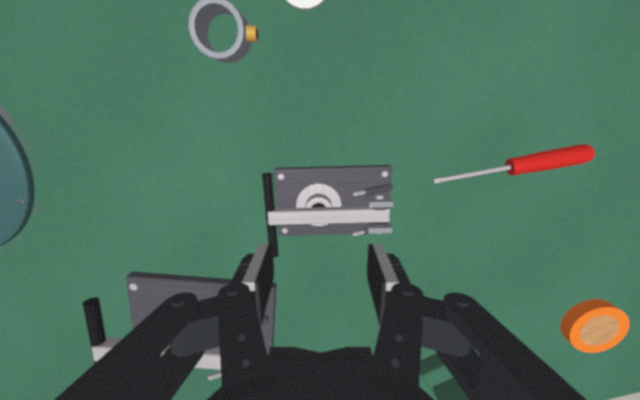

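The clamp is square to the tool. The handle runs from (267,174) to (275,256), the plate corners are near (275,168), (391,166), (393,234) and (280,237), and the flange ring is at (319,205).

```bash
python3 - <<'E'
from h import *
f=load('w2'); im=f['image'].astype(int)
m=(im.max(2)<45).astype(np.uint8); m[:, :255]=0; m[:,282:]=0; m[:165]=0; m[262:]=0
n,l,st,_=cv2.connectedComponentsWithStats(m); i=1+st[1:,4].argmax(); print(st[i])
ys,xs=np.nonzero(l==i); H=pix(f,np.c_[xs,ys],.060)[:,:2]
(c,sz,a)=cv2.minAreaRect(H.astype(np.float32)*1000); print('handle',c,sz,a)
P=pix(f,[(275,168),(391,166),(393,234),(280,237)],.012); print('plate',P.round(3)); d=P[1]-P[0]; e=P[2]-P[3]
print('yaw',np.degrees(np.arctan2(d[1],d[0])),np.degrees(np.arctan2(e[1],e[0])),np.linalg.norm(d),np.linalg.norm(e),P.mean(0))
hd=np.array(c)/1000
y=np.radians(-21); X=np.array([np.cos(y),np.sin(y)]);Y=np.array([-X[1],X[0]])
print('origin from handle',hd+.06*X,'grip',hd+.036*Y)
print('flange disc', pix(f,[(319,207)],.022))
g=np.r_[hd+.036*Y,.060-.019]; print('totool',totool(g).round(4))
E
```

```text
[263 227  14  35 197]
handle (408.17425537109375, -260.28778076171875) (51.70684814453125, 14.304399490356445) 52.63731002807617
plate [[ 0.441 -0.175  0.012]
 [ 0.588 -0.228  0.012]
 [ 0.562 -0.326  0.012]
 [ 0.406 -0.272  0.012]]
yaw -19.931016548024896 -19.24092267409446 0.15623155795893937 0.16486089353142705 [ 0.49923349 -0.25045401  0.012     ]
origin from handle [ 0.46418908 -0.28178986] grip [ 0.4210755  -0.22667889]
flange disc [[ 0.47765102 -0.24522206  0.022     ]]
totool [-0.0618 -0.0607  0.2104]
```

```bash
python3 - <<'E'
from h import *
f=load('w2'); im=f['image'].astype(int)
m=(im.max(2)<60).astype(np.uint8); m[:, :258]=0; m[:,279:]=0; m[:170]=0; m[258:]=0
ys,xs=np.nonzero(m); H=pix(f,np.c_[xs,ys],.058)[:,:2]
y=np.radians(-20); X=np.array([np.cos(y),np.sin(y)]);Y=np.array([-X[1],X[0]])
vx,vy,x0,y0=cv2.fitLine((H*1000).astype(np.float32),cv2.DIST_HUBER,0,.01,.01).ravel(); print('axis',np.degrees(np.arctan2(vy,vx)))
V=np.array([vx,vy])*np.sign(vy); t=(H-[x0/1000,y0/1000])@V; print(np.ptp(t)); hd=np.array([x0,y0])/1000+V*(t.max()+t.min())/2
print(hd, 'origin',hd+.06*X,'grip',hd+.036*Y)
g=np.r_[hd+.036*Y,.058-.019]; print('totool',totool(g).round(4))
E
```

```text
axis 69.37169
0.11241324854041518
[ 0.41987184 -0.22382885] origin [ 0.4762534  -0.24435005] grip [ 0.43218457 -0.18999991]
totool [-0.0236 -0.0635  0.2124]
```

servo_tool --steps '[{"tx":-0.024,"ty":-0.064,"tz":0.03,"ax":0,"ay":0,"az":0.01,"jaw":0.5},{"tx":-0.024,"ty":-0.064,"tz":0.08,"ax":0,"ay":0,"az":0.01,"jaw":0.5},{"tx":-0.024,"ty":-0.064,"tz":0.13,"ax":0,"ay":0,"az":0.01,"jaw":0.5},{"tx":-0.024,"ty":-0.064,"tz":0.17,"ax":0,"ay":0,"az":0.01,"jaw":0.5},{"tx":-0.024,"ty":-0.064,"tz":0.2,"ax":0,"ay":0,"az":0.01,"jaw":0.5},{"tx":-0.024,"ty":-0.064,"tz":0.212,"ax":0,"ay":0,"az":0.01,"jaw":0.5},{"tx":-0.024,"ty":-0.064,"tz":0.212,"ax":0,"ay":0,"az":0.01,"jaw":0.2},{"tx":-0.024,"ty":-0.064,"tz":0.212,"ax":0,"ay":0,"az":0.01,"jaw":0},{"tx":-0.024,"ty":-0.064,"tz":0.212,"ax":0,"ay":0,"az":0.01,"jaw":0},{"tx":-0.024,"ty":-0.064,"tz":0.212,"ax":0,"ay":0,"az":0.01,"jaw":0},{"tx":-0.024,"ty":-0.064,"tz":0.212,"ax":0,"ay":0,"az":0.01,"jaw":0}]' --squeeze 25

```text
time: 3.0
tool_pos: [0.4328, -0.19, 0.0407]
tool_rot: [179.8, 0.0, 68.5]
force: [2.4, -4.3, -1.3]
width: 0.0107
grip_force: 24.5
```

servo_tool --steps '[{"tx":0,"ty":0.0015,"tz":-0.02,"ax":0,"ay":0,"az":0,"jaw":0},{"tx":0,"ty":0.006,"tz":-0.04,"ax":0,"ay":0,"az":0,"jaw":0},{"tx":0,"ty":0.0134,"tz":-0.0587,"ax":0,"ay":0,"az":0,"jaw":0},{"tx":0,"ty":0.0236,"tz":-0.0762,"ax":0,"ay":0,"az":0,"jaw":0},{"tx":0,"ty":0.0362,"tz":-0.092,"ax":0,"ay":0,"az":0,"jaw":0},{"tx":0,"ty":0.0362,"tz":-0.092,"ax":0,"ay":0,"az":0,"jaw":0}]'

```text
time: 3.75
tool_pos: [0.4675, -0.2026, 0.1321]
tool_rot: [179.8, -0.1, 68.5]
force: [13.3, 0.0, -15.2]
width: 0.0112
grip_force: 25.1
```

servo_tool --steps '[{"tx":0,"ty":0.0168,"tz":-0.0114,"ax":0,"ay":0,"az":0,"jaw":0},{"tx":0,"ty":0.0331,"tz":-0.0225,"ax":0,"ay":0,"az":0,"jaw":0},{"tx":0,"ty":0.051,"tz":-0.031,"ax":0,"ay":0,"az":0,"jaw":0},{"tx":0,"ty":0.0699,"tz":-0.0368,"ax":0,"ay":0,"az":0,"jaw":0},{"tx":0,"ty":0.0894,"tz":-0.0397,"ax":0,"ay":0,"az":0,"jaw":0},{"tx":0,"ty":0.1026,"tz":-0.0399,"ax":0,"ay":0,"az":0,"jaw":0},{"tx":0,"ty":0.1158,"tz":-0.0389,"ax":0,"ay":0,"az":0,"jaw":0},{"tx":0,"ty":0.1158,"tz":-0.0389,"ax":0,"ay":0,"az":0,"jaw":0}]'

```text
time: 4.75
tool_pos: [0.5746, -0.2443, 0.1711]
tool_rot: [179.9, -0.1, 68.5]
force: [5.0, 8.4, -0.0]
width: 0.0109
grip_force: 27.1
```

servo_tool --steps '[{"tx":0,"ty":0.002,"tz":0,"ax":0,"ay":0,"az":0,"jaw":0.3},{"tx":0,"ty":0.005,"tz":0,"ax":0,"ay":0,"az":0,"jaw":0.5},{"tx":0,"ty":0.005,"tz":-0.02,"ax":0,"ay":0,"az":0,"jaw":0.5},{"tx":0,"ty":0.005,"tz":-0.06,"ax":0,"ay":0,"az":0,"jaw":0.5},{"tx":0.0,"ty":0.0,"tz":-0.1,"ax":0,"ay":0,"az":0,"jaw":0.6},{"tx":0.03,"ty":-0.06,"tz":-0.1,"ax":0,"ay":0,"az":0,"jaw":0.6},{"tx":0.03,"ty":-0.12,"tz":-0.1,"ax":0,"ay":0,"az":0,"jaw":0.6},{"tx":0.03,"ty":-0.125,"tz":-0.1,"ax":0,"ay":0,"az":0,"jaw":0.6}]'

```text
time: 5.75
tool_pos: [0.4658, -0.1702, 0.2729]
tool_rot: [179.8, 0.0, 68.5]
force: [0.3, -1.2, 1.2]
width: 0.051
grip_force: 0.0
```

```bash
python3 - <<'E'
from h import *
f=snap('wrist','w3'); print(f['s']['tool_pos'],f['s']['tool_rot'])
E
```

```text
[ 0.46580042 -0.17020872  0.27288474] [1.79802081e+02 1.26370965e-02 6.84788577e+01]
```

View pics/w3.png

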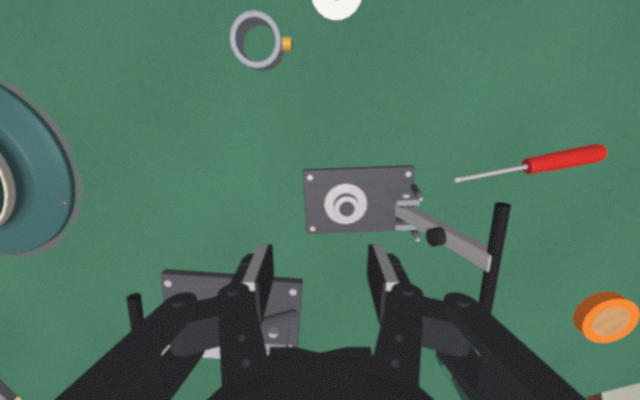

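The clamp is open, with its arm at the right of the plate. The flange disc is centred near (346,204), with the boss top inside it.

```bash
cat >> h.py <<'E'
def blob(f,mask,box,z,close=0):
    x0,x1,y0,y1=box; m=np.zeros(mask.shape,np.uint8); m[y0:y1,x0:x1]=mask[y0:y1,x0:x1]
    if close: m=cv2.morphologyEx(m,cv2.MORPH_CLOSE,np.ones((close,close),np.uint8))
    cs,_=cv2.findContours(m,cv2.RETR_EXTERNAL,cv2.CHAIN_APPROX_NONE); c=max(cs,key=cv2.contourArea).reshape(-1,2)
    P=pix(f,c,z)[:,:2]; A=np.c_[2*P,np.ones(len(P))]; s=np.linalg.lstsq(A,(P**2).sum(1),rcond=None)[0]
    return s[:2],2*np.sqrt(s[2]+s[:2]@s[:2]),np.ptp(P,0)
E
python3 - <<'E'
from h import *
f=load('w3'); im=f['image'].astype(int)
print(im[204,318:376:2].tolist())
for th in (130,145): print(blob(f,im.min(2)>th,(320,372,180,228),.022))
Rc,c=cam(f); s=f['s']
for z in (0,-.003,-.006,-.009): print(z,proj(f,[s['tool_pos']+toolR(s)@np.array([.011,y,z]) for y in (.0255,-.0255)]).round(0).tolist())
cv2.imwrite('pics/crop2.png',np.hstack([cv2.resize(im[175:235,310:380].astype(np.uint8),None,fx=5,fy=5),cv2.resize(im[230:290,250:320].astype(np.uint8),None,fx=5,fy=5)])[:,:,::-1])
E
```

```text
[[99, 97, 104], [99, 96, 105], [100, 97, 104], [162, 157, 162], [208, 200, 203], [208, 202, 206], [208, 201, 207], [201, 194, 199], [158, 152, 155], [199, 194, 198], [209, 204, 209], [181, 175, 180], [121, 117, 123], [98, 96, 103], [98, 95, 103], [96, 93, 100], [101, 97, 104], [142, 138, 143], [198, 192, 196], [206, 200, 205], [199, 193, 197], [207, 201, 205], [207, 200, 202], [208, 199, 204], [171, 165, 171], [105, 103, 109], [97, 96, 103], [101, 98, 105], [96, 95, 101]]
(array([ 0.47786303, -0.24186981]), np.float64(0.061987337186916715), array([0.06258241, 0.06347187]))
(array([ 0.47782958, -0.24190113]), np.float64(0.060736932897100575), array([0.06153609, 0.06206775]))
0 [[367.0, 234.0], [273.0, 234.0]]
-0.003 [[367.0, 236.0], [272.0, 236.0]]
-0.006 [[368.0, 239.0], [271.0, 239.0]]
-0.009 [[369.0, 242.0], [270.0, 241.0]]
```

View pics/crop2.png

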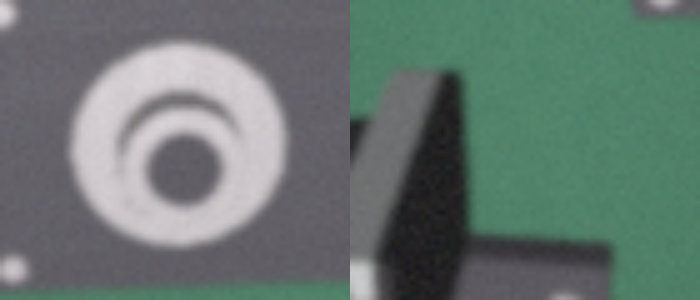

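servo_tool --steps '[{"tx":-0.062,"ty":0.0375,"tz":0.03,"ax":0,"ay":0,"az":0,"jaw":0.62},{"tx":-0.062,"ty":0.0375,"tz":0.09,"ax":0,"ay":0,"az":0,"jaw":0.62},{"tx":-0.062,"ty":0.0375,"tz":0.15,"ax":0,"ay":0,"az":0,"jaw":0.62},{"tx":-0.062,"ty":0.0375,"tz":0.2,"ax":0,"ay":0,"az":0,"jaw":0.62},{"tx":-0.062,"ty":0.0375,"tz":0.235,"ax":0,"ay":0,"az":0,"jaw":0.62},{"tx":-0.062,"ty":0.0375,"tz":0.249,"ax":0,"ay":0,"az":0,"jaw":0.62},{"tx":-0.062,"ty":0.0375,"tz":0.249,"ax":0,"ay":0,"az":0,"jaw":0.62},{"tx":-0.062,"ty":0.0375,"tz":0.249,"ax":0,"ay":0,"az":0,"jaw":0.3},{"tx":-0.062,"ty":0.0375,"tz":0.249,"ax":0,"ay":0,"az":0,"jaw":0.2},{"tx":-0.062,"ty":0.0375,"tz":0.249,"ax":0,"ay":0,"az":0,"jaw":0.2},{"tx":-0.062,"ty":0.0375,"tz":0.249,"ax":0,"ay":0,"az":0,"jaw":0.2}]' --squeeze 50

```text
time: 7.18
tool_pos: [0.481, -0.2433, 0.023]
tool_rot: [179.9, 0.0, 68.5]
force: [-1.2, -0.1, 5.7]
width: 0.0329
grip_force: 49.9
```

servo_tool --steps '[{"tx":0,"ty":0,"tz":-0.03,"ax":0,"ay":0,"az":0,"jaw":0.2},{"tx":0,"ty":0,"tz":-0.08,"ax":0,"ay":0,"az":0,"jaw":0.2},{"tx":0.03,"ty":-0.012,"tz":-0.13,"ax":0,"ay":0,"az":0,"jaw":0.2},{"tx":0.08,"ty":-0.03,"tz":-0.16,"ax":0,"ay":0,"az":0,"jaw":0.2},{"tx":0.13,"ty":-0.05,"tz":-0.19,"ax":0,"ay":0,"az":0,"jaw":0.2},{"tx":0.18,"ty":-0.07,"tz":-0.21,"ax":0,"ay":0,"az":0,"jaw":0.2},{"tx":0.23,"ty":-0.09,"tz":-0.227,"ax":0,"ay":0,"az":0,"jaw":0.2},{"tx":0.28,"ty":-0.11,"tz":-0.227,"ax":0,"ay":0,"az":0,"jaw":0.2},{"tx":0.33,"ty":-0.13,"tz":-0.227,"ax":0,"ay":0,"az":0,"jaw":0.2},{"tx":0.38,"ty":-0.145,"tz":-0.227,"ax":0,"ay":0,"az":0,"jaw":0.2},{"tx":0.43,"ty":-0.16,"tz":-0.227,"ax":0,"ay":0,"az":0,"jaw":0.2},{"tx":0.47,"ty":-0.175,"tz":-0.227,"ax":0,"ay":0,"az":0,"jaw":0.2}]'

```text
time: 8.68
tool_pos: [0.4898, 0.2607, 0.2489]
tool_rot: [180.0, -0.0, 68.5]
force: [1.2, -0.3, -3.7]
width: 0.033
grip_force: 50.8
```

servo_tool --steps '[{"tx":0.015,"ty":-0.005,"tz":0,"ax":0,"ay":0,"az":0,"jaw":0.2},{"tx":0.015,"ty":-0.005,"tz":0,"ax":0,"ay":0,"az":0,"jaw":0.2},{"tx":0.015,"ty":-0.005,"tz":0,"ax":0,"ay":0,"az":0,"jaw":0.2}]'

```text
time: 9.05
tool_pos: [0.491, 0.2736, 0.2485]
tool_rot: [180.0, -0.0, 68.4]
force: [0.5, -1.5, -3.5]
width: 0.0332
grip_force: 50.8
```

```bash
python3 - <<'E'
from h import *
f=snap('wrist','w4'); print(f['s']['tool_pos'],f['s']['tool_rot'],f['s']['width'])
E
```

```text
[0.49095761 0.27357121 0.24850955] [ 1.79977471e+02 -3.39196984e-04  6.84232216e+01] 0.033247898642783505
```

View pics/w4.png

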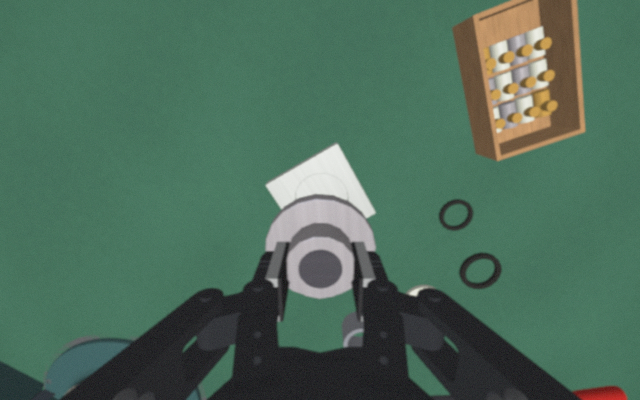

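```bash
python3 - <<'E'
from h import *
f=load('w4'); im=f['image'].astype(int)
m=((im.min(2)>150)).astype(np.uint8); m[:140]=0;m[225:]=0;m[:,:255]=0;m[:,385:]=0
# edge lines of nest: points on left-lower edges & right edges by contour
cs,_=cv2.findContours(m,0,cv2.CHAIN_APPROX_NONE); c=max(cs,key=cv2.contourArea); 
q=cv2.approxPolyDP(c,4,True).reshape(-1,2); print(q.tolist())
P=pix(f,[(267,184.5),(337.5,145),(375.5,213)],.018); print(P.round(4),np.linalg.norm(P[0]-P[1]),np.linalg.norm(P[2]-P[1]),'c',(P[0]+P[2])/2)
s=f['s']
# flange disc rim in hand: gray pixels outline, leftmost/rightmost/top
m2=((im.max(2)-im.min(2)<25)&(im.min(2)>110)).astype(np.uint8); rows=[r for r in (238,242,246)]
for r in rows:
    xs=np.nonzero(m2[r,255:390])[0]+255; print(r,xs.min(),xs.max())
for zt in (-.002,0.002):print(proj(f,[s['tool_pos']+toolR(s)@np.array([.031*np.cos(a),.031*np.sin(a),zt]) for a in np.radians([0,90,-90])]).round(1).tolist())
E
```

```text
[[374, 213], [337, 144], [266, 184], [281, 208], [317, 193], [347, 199], [365, 217]]
[[0.4149 0.2742 0.018 ]
 [0.5213 0.289  0.018 ]
 [0.5376 0.1817 0.018 ]] 0.10744107570825259 0.10851913592728436 c [0.47625426 0.22795458 0.018     ]
238 266 373
242 265 374
246 265 375
[[319.9, 200.3], [376.1, 253.6], [263.5, 253.5]]
[[319.9, 197.9], [374.8, 250.1], [264.8, 249.9]]
```

servo_tool --steps '[{"tx":-0.048,"ty":0.004,"tz":0.04,"ax":0,"ay":0,"az":0,"jaw":0.2},{"tx":-0.048,"ty":0.004,"tz":0.09,"ax":0,"ay":0,"az":0,"jaw":0.2},{"tx":-0.048,"ty":0.004,"tz":0.14,"ax":0,"ay":0,"az":0,"jaw":0.2},{"tx":-0.048,"ty":0.004,"tz":0.18,"ax":0,"ay":0,"az":0,"jaw":0.2},{"tx":-0.048,"ty":0.004,"tz":0.205,"ax":0,"ay":0,"az":0,"jaw":0.2},{"tx":-0.048,"ty":0.004,"tz":0.214,"ax":0,"ay":0,"az":0,"jaw":0.2},{"tx":-0.048,"ty":0.004,"tz":0.219,"ax":0,"ay":0,"az":0,"jaw":0.2},{"tx":-0.048,"ty":0.004,"tz":0.222,"ax":0,"ay":0,"az":0,"jaw":0.2},{"tx":-0.048,"ty":0.004,"tz":0.222,"ax":0,"ay":0,"az":0,"jaw":0.2}]'

```text
time: 10.22
tool_pos: [0.4772, 0.2283, 0.0268]
tool_rot: [180.0, -0.0, 68.5]
force: [0.4, 0.7, -3.3]
width: 0.0329
grip_force: 50.8
```

servo_tool --steps '[{"tx":0,"ty":0,"tz":0.003,"ax":0,"ay":0,"az":0,"jaw":0.2},{"tx":0,"ty":0,"tz":0.0055,"ax":0,"ay":0,"az":0,"jaw":0.2},{"tx":0,"ty":0,"tz":0.0055,"ax":0,"ay":0,"az":0,"jaw":0.2}]'

```text
time: 10.6
tool_pos: [0.4771, 0.2284, 0.021]
tool_rot: [180.0, -0.0, 68.5]
force: [-1.4, -0.2, 1.5]
width: 0.0327
grip_force: 51.3
```

servo_tool --steps '[{"tx":0,"ty":0,"tz":0,"ax":0,"ay":0,"az":0,"jaw":0.5},{"tx":0,"ty":0,"tz":0,"ax":0,"ay":0,"az":0,"jaw":0.6},{"tx":0,"ty":0,"tz":0,"ax":0,"ay":0,"az":0,"jaw":0.6},{"tx":0,"ty":0,"tz":-0.03,"ax":0,"ay":0,"az":0,"jaw":0.6},{"tx":0.02,"ty":0,"tz":-0.08,"ax":0,"ay":0,"az":0,"jaw":0.6},{"tx":0.04,"ty":0,"tz":-0.14,"ax":0,"ay":0,"az":0,"jaw":0.6},{"tx":0.05,"ty":0.04,"tz":-0.2,"ax":0,"ay":0,"az":0,"jaw":0.9},{"tx":0.05,"ty":0.06,"tz":-0.25,"ax":0,"ay":0,"az":0,"jaw":0.9},{"tx":0.05,"ty":0.06,"tz":-0.25,"ax":0,"ay":0,"az":0,"jaw":0.9},{"tx":0.05,"ty":0.06,"tz":-0.25,"ax":0,"ay":0,"az":0,"jaw":0.9}]'

```text
time: 11.85
tool_pos: [0.5511, 0.2527, 0.2701]
tool_rot: [-180.0, 0.0, 68.4]
force: [-0.7, -0.1, 0.0]
width: 0.0769
grip_force: 0.0
```

```bash
python3 - <<'E'
from h import *
f=snap('wrist','w5'); print(f['s']['tool_pos'],f['s']['tool_rot'],f['s']['width'])
E
```

```text
[0.55106781 0.25267066 0.27011294] [-1.79976143e+02  1.83845445e-02  6.84396923e+01] 0.0768699897903806
```

View pics/w5.png

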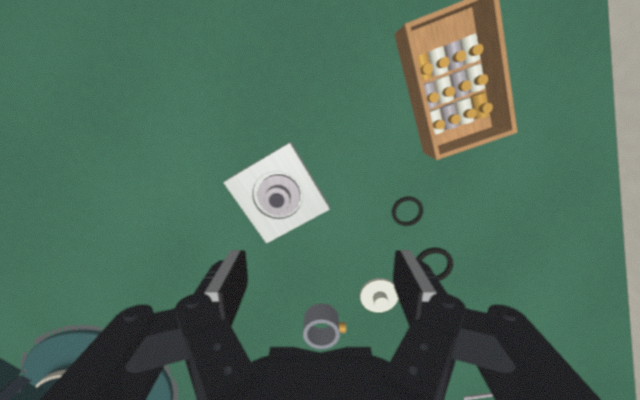

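servo_tool --steps '[{"tx":-0.03,"ty":0.045,"tz":0.01,"ax":0,"ay":0,"az":0,"jaw":0.9},{"tx":-0.06,"ty":0.09,"tz":0.02,"ax":0,"ay":0,"az":0,"jaw":0.9},{"tx":-0.09,"ty":0.14,"tz":0.04,"ax":0,"ay":0,"az":0,"jaw":0.9},{"tx":-0.113,"ty":0.183,"tz":0.05,"ax":0,"ay":0,"az":0,"jaw":0.9},{"tx":-0.113,"ty":0.183,"tz":0.05,"ax":0,"ay":0,"az":0,"jaw":0.9},{"tx":-0.113,"ty":0.183,"tz":0.05,"ax":0,"ay":0,"az":0,"jaw":0.9}]'

```text
time: 12.65
tool_pos: [0.6792, 0.0809, 0.2197]
tool_rot: [-179.9, 0.0, 68.5]
force: [0.3, -0.2, 0.1]
width: 0.0772
grip_force: 0.0
```

```bash
python3 - <<'E'
from h import *
f=load('w5'); print('flange',pix(f,[(277,195)],.020),pix(f,[(276.5,200)],.038))
f=snap('wrist','w6'); s=f['s'];print(s['tool_pos'],s['tool_rot'],s['width'])
im=f['image'].astype(int); m=(im[:,:,1]<90)&(im.max(2)-im.min(2)<40)
u=proj(f,[[.662,.031,.004]])[0]; print(u)
x,y=map(int,u); print(blob(f,m,(x-50,x+50,y-45,y+45),.007,5))
c,_,_=blob(f,m,(x-50,x+50,y-45,y+45),.007,5); print('totool',totool([c[0],c[1],0]))
cv2.imwrite('pics/c6.png',f['image'][50:400,100:560,::-1])
E
```

```text
flange [[0.47594239 0.22998129 0.02      ]] [[0.47713096 0.22808413 0.038     ]]
[0.67916139 0.08087787 0.21972755] [-1.79910118e+02  2.84816712e-02  6.84600451e+01] 0.07724884597754532
[321.96351726 206.00538791]
(array([0.65784855, 0.02648997]), np.float64(0.06082333720544201), array([0.06105974, 0.06208961]))
totool [-0.05883149  0.00043122  0.22036176]
```

View pics/c6.png

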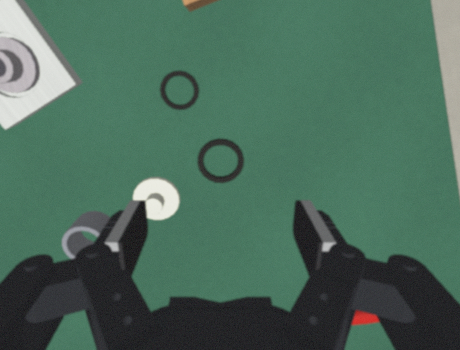

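The larger ring fits a 61–62 mm outside diameter at (0.658, 0.0265), so it is the right gasket. The flange lies in the nest as intended.

servo_tool --steps '[{"tx":-0.03,"ty":0.001,"tz":0.03,"ax":0,"ay":0,"az":0,"jaw":0.86},{"tx":-0.059,"ty":0.001,"tz":0.08,"ax":0,"ay":0,"az":0,"jaw":0.86},{"tx":-0.059,"ty":0.001,"tz":0.13,"ax":0,"ay":0,"az":0,"jaw":0.86},{"tx":-0.059,"ty":0.001,"tz":0.17,"ax":0,"ay":0,"az":0,"jaw":0.86},{"tx":-0.059,"ty":0.001,"tz":0.2,"ax":0,"ay":0,"az":0,"jaw":0.86},{"tx":-0.059,"ty":0.001,"tz":0.214,"ax":0,"ay":0,"az":0,"jaw":0.86},{"tx":-0.059,"ty":0.001,"tz":0.22,"ax":0,"ay":0,"az":0,"jaw":0.86},{"tx":-0.059,"ty":0.001,"tz":0.223,"ax":0,"ay":0,"az":0,"jaw":0.86},{"tx":-0.059,"ty":0.001,"tz":0.223,"ax":0,"ay":0,"az":0,"jaw":0.86}]'

```text
time: 13.82
tool_pos: [0.6595, 0.0253, -0.0014]
tool_rot: [179.9, -0.0, 68.5]
force: [0.2, -0.6, 0.2]
width: 0.0733
grip_force: 0.0
```

servo_tool --steps '[{"tx":0,"ty":0,"tz":0,"ax":0,"ay":0,"az":0,"jaw":0.7},{"tx":0,"ty":0,"tz":0,"ax":0,"ay":0,"az":0,"jaw":0.6},{"tx":0,"ty":0,"tz":0,"ax":0,"ay":0,"az":0,"jaw":0.6},{"tx":0,"ty":0,"tz":0,"ax":0,"ay":0,"az":0,"jaw":0.6}]' --squeeze 20

```text
time: 14.32
tool_pos: [0.6596, 0.0252, -0.0009]
tool_rot: [179.9, -0.0, 68.4]
force: [-3.2, -0.7, 7.5]
width: 0.0606
grip_force: 19.9
```

servo_tool --steps '[{"tx":0,"ty":0,"tz":-0.02,"ax":0,"ay":0,"az":0,"jaw":0.6},{"tx":0,"ty":0,"tz":-0.06,"ax":0,"ay":0,"az":0,"jaw":0.6},{"tx":0,"ty":0,"tz":-0.1,"ax":0,"ay":0,"az":0,"jaw":0.6},{"tx":0.025,"ty":-0.05,"tz":-0.12,"ax":0,"ay":0,"az":0,"jaw":0.6},{"tx":0.05,"ty":-0.1,"tz":-0.12,"ax":0,"ay":0,"az":0,"jaw":0.6},{"tx":0.075,"ty":-0.15,"tz":-0.12,"ax":0,"ay":0,"az":0,"jaw":0.6},{"tx":0.1,"ty":-0.2,"tz":-0.12,"ax":0,"ay":0,"az":0,"jaw":0.6},{"tx":0.122,"ty":-0.245,"tz":-0.12,"ax":0,"ay":0,"az":0,"jaw":0.6},{"tx":0.122,"ty":-0.245,"tz":-0.12,"ax":0,"ay":0,"az":0,"jaw":0.6},{"tx":0.122,"ty":-0.245,"tz":-0.12,"ax":0,"ay":0,"az":0,"jaw":0.6}]'

```text
time: 15.58
tool_pos: [0.4764, 0.2286, 0.1189]
tool_rot: [179.9, -0.1, 68.5]
force: [-0.1, -0.6, -0.5]
width: 0.0609
grip_force: 21.9
```

```bash
python3 - <<'E'
from h import *
f=snap('wrist','w7'); s=f['s'];print(s['tool_pos'],s['tool_rot'],s['width'],totool([.477,.2285,.0195]))
E
```

```text
[0.47640838 0.22862998 0.11888595] [ 1.79929576e+02 -5.13786252e-02  6.84839794e+01] 0.0609445357165119 [0.00028849 0.00015172 0.09908673]
```

View pics/w7.png

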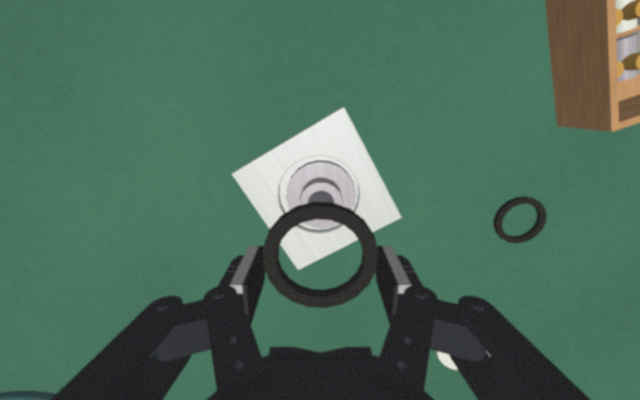

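The gasket is held level, and the boss at (320,195) is on the tool's centre line. I'll lower it.

servo_tool --steps '[{"tx":0,"ty":0,"tz":0.03,"ax":0,"ay":0,"az":0,"jaw":0.6},{"tx":0,"ty":0,"tz":0.055,"ax":0,"ay":0,"az":0,"jaw":0.6},{"tx":0,"ty":0,"tz":0.07,"ax":0,"ay":0,"az":0,"jaw":0.6},{"tx":0,"ty":0,"tz":0.08,"ax":0,"ay":0,"az":0,"jaw":0.6},{"tx":0,"ty":0,"tz":0.09,"ax":0,"ay":0,"az":0,"jaw":0.6},{"tx":0,"ty":0,"tz":0.096,"ax":0,"ay":0,"az":0,"jaw":0.6},{"tx":0,"ty":0,"tz":0.0985,"ax":0,"ay":0,"az":0,"jaw":0.6},{"tx":0,"ty":0,"tz":0.0985,"ax":0,"ay":0,"az":0,"jaw":0.6}]'

```text
time: 16.62
tool_pos: [0.4762, 0.2288, 0.0195]
tool_rot: [180.0, -0.0, 68.5]
force: [-0.7, 0.3, 0.2]
width: 0.0604
grip_force: 21.9
```

servo_tool --steps '[{"tx":0,"ty":0,"tz":0.001,"ax":0,"ay":0,"az":0,"jaw":0.6},{"tx":0,"ty":0,"tz":0.001,"ax":0,"ay":0,"az":0,"jaw":0.8},{"tx":0,"ty":0,"tz":0,"ax":0,"ay":0,"az":0,"jaw":0.85},{"tx":0,"ty":0,"tz":-0.005,"ax":0,"ay":0,"az":0,"jaw":0.85},{"tx":0,"ty":0,"tz":-0.03,"ax":0,"ay":0,"az":0,"jaw":0.85},{"tx":0,"ty":0,"tz":-0.08,"ax":0,"ay":0,"az":0,"jaw":0.85},{"tx":0.05,"ty":0,"tz":-0.13,"ax":0,"ay":0,"az":0,"jaw":0.85},{"tx":0.06,"ty":0,"tz":-0.18,"ax":0,"ay":0,"az":0,"jaw":0.85},{"tx":0.06,"ty":0,"tz":-0.22,"ax":0,"ay":0,"az":0,"jaw":0.85},{"tx":0.06,"ty":0,"tz":-0.22,"ax":0,"ay":0,"az":0,"jaw":0.85}]'

```text
time: 17.88
tool_pos: [0.4989, 0.2851, 0.2431]
tool_rot: [179.8, -0.2, 68.5]
force: [-0.0, 0.2, 0.2]
width: 0.0725
grip_force: 0.0
```

```bash
python3 - <<'E'
from h import *
f=snap('wrist','w8'); s=f['s'];print(s['tool_pos'],s['tool_rot'],s['width'])
im=f['image'].astype(int); m=(im[:,:,1]<70)
x,y=map(int,proj(f,[[.477,.2285,.028]])[0]); print(x,y,blob(f,m,(x-45,x+45,y-45,y+45),.028,5))
cv2.imwrite('pics/c8.png',cv2.resize(f['image'][y-60:y+60,x-80:x+80,::-1],None,fx=4,fy=4))
E
```

```text
[0.49885048 0.28509577 0.24305909] [179.8004815   -0.22660549  68.47704452] 0.07247332531623257
319 212 (array([0.47681815, 0.22996295]), np.float64(0.05765128020990826), array([0.05700567, 0.05983984]))
```

View pics/c8.png

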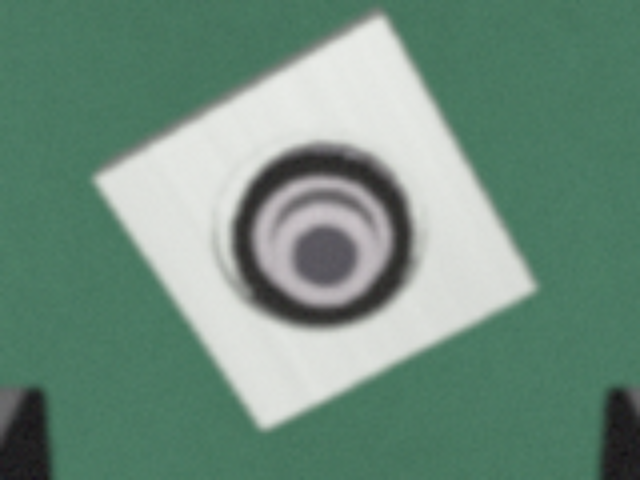

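The gasket lies flat around the boss, centred at about (0.477, 0.230). Next is the housing.

servo_tool --steps '[{"tx":-0.03,"ty":0.01,"tz":-0.01,"ax":0,"ay":0,"az":0.15,"jaw":0.9},{"tx":-0.06,"ty":0.025,"tz":-0.02,"ax":0,"ay":0,"az":0.31,"jaw":0.9},{"tx":-0.09,"ty":0.04,"tz":-0.02,"ax":0,"ay":0,"az":0.47,"jaw":0.9},{"tx":-0.12,"ty":0.05,"tz":-0.02,"ax":0,"ay":0,"az":0.63,"jaw":0.9},{"tx":-0.15,"ty":0.065,"tz":-0.02,"ax":0,"ay":0,"az":0.79,"jaw":0.9},{"tx":-0.18,"ty":0.08,"tz":-0.02,"ax":0,"ay":0,"az":0.95,"jaw":0.9},{"tx":-0.21,"ty":0.09,"tz":-0.02,"ax":0,"ay":0,"az":1.11,"jaw":0.9},{"tx":-0.24,"ty":0.1,"tz":-0.02,"ax":0,"ay":0,"az":1.27,"jaw":0.9},{"tx":-0.27,"ty":0.115,"tz":-0.02,"ax":0,"ay":0,"az":1.43,"jaw":0.9},{"tx":-0.287,"ty":0.123,"tz":-0.02,"ax":0,"ay":0,"az":1.57,"jaw":0.9},{"tx":-0.287,"ty":0.123,"tz":-0.02,"ax":0,"ay":0,"az":1.57,"jaw":0.9},{"tx":-0.287,"ty":0.123,"tz":-0.02,"ax":0,"ay":0,"az":1.57,"jaw":0.9}]'

```text
time: 19.42
tool_pos: [0.5068, -0.0272, 0.2585]
tool_rot: [180.0, 0.1, -21.4]
force: [-0.7, -0.0, 0.4]
width: 0.0772
grip_force: 0.0
```

```bash
python3 - <<'E'
from h import *
f=snap('wrist','w9'); s=f['s'];print(s['tool_pos'],s['tool_rot'],s['width'],s['q'].round(0))
im=f['image']; hsv=cv2.cvtColor(im,cv2.COLOR_RGB2HSV)
x,y=map(int,proj(f,[[.452,-.005,.04]])[0]); print(x,y)
# brass stub
m=((hsv[:,:,0]>12)&(hsv[:,:,0]<35)&(hsv[:,:,1]>110)).astype(np.uint8)
m[:y-60]=0;m[y+60:]=0;m[:,:x-70]=0;m[:,x+70:]=0; ys,xs=np.nonzero(m); print('stub px',len(xs),xs.mean(),ys.mean()); st=pix(f,[(xs.mean(),ys.mean())],.026)[0]
# top rim: light grey, low sat
m2=((hsv[:,:,1]<60)&(hsv[:,:,2]>130))
c,d,e=blob(f,m2,(x-50,x+50,y-50,y+50),.04,3); print('rim',c,d,e,'stub',st[:2],np.degrees(np.arctan2(*(st[:2]-c)[::-1])))
print('totool',totool([*c,.012]))
cv2.imwrite('pics/c9.png',im[:,:,::-1])
E
```

```text
[ 0.50684597 -0.02724218  0.25845665] [ 1.79995121e+02  6.09369361e-02 -2.13527303e+01] 0.07715346702229303 [ -6. -15. 100.   0.  94. 105.]
317 211
stub px 95 321.0 184.0
rim [ 0.44959461 -0.00687297] 0.05892043220006439 [0.06010526 0.05947046] stub [ 0.48171992 -0.02129168] -24.17183475115318
totool [-0.06052522  0.00203616  0.24668196]
```

View pics/c9.png

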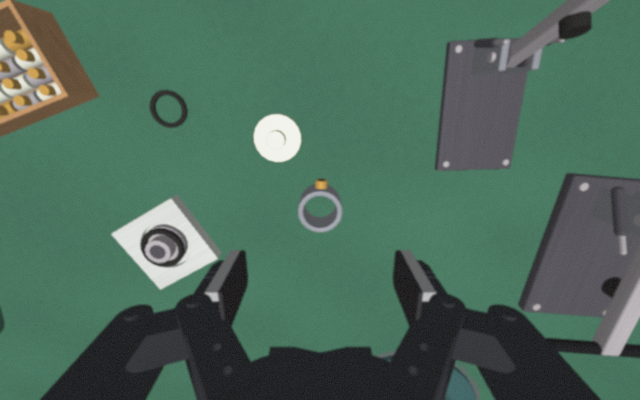

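servo_tool --steps '[{"tx":-0.0605,"ty":0.002,"tz":0.03,"ax":0,"ay":0,"az":0.045,"jaw":0.9},{"tx":-0.0605,"ty":0.002,"tz":0.08,"ax":0,"ay":0,"az":0.045,"jaw":0.9},{"tx":-0.0605,"ty":0.002,"tz":0.13,"ax":0,"ay":0,"az":0.045,"jaw":0.9},{"tx":-0.0605,"ty":0.002,"tz":0.17,"ax":0,"ay":0,"az":0.045,"jaw":0.9},{"tx":-0.0605,"ty":0.002,"tz":0.21,"ax":0,"ay":0,"az":0.045,"jaw":0.9},{"tx":-0.0605,"ty":0.002,"tz":0.235,"ax":0,"ay":0,"az":0.045,"jaw":0.9},{"tx":-0.0605,"ty":0.002,"tz":0.2465,"ax":0,"ay":0,"az":0.045,"jaw":0.9},{"tx":-0.0605,"ty":0.002,"tz":0.2465,"ax":0,"ay":0,"az":0.045,"jaw":0.75},{"tx":-0.0605,"ty":0.002,"tz":0.2465,"ax":0,"ay":0,"az":0.045,"jaw":0.55},{"tx":-0.0605,"ty":0.002,"tz":0.2465,"ax":0,"ay":0,"az":0.045,"jaw":0.55},{"tx":-0.0605,"ty":0.002,"tz":0.2465,"ax":0,"ay":0,"az":0.045,"jaw":0.55}]' --squeeze 35

```text
time: 20.85
tool_pos: [0.4506, -0.0073, 0.0136]
tool_rot: [-180.0, -0.1, -24.1]
force: [-0.3, 0.3, 5.6]
width: 0.0597
grip_force: 38.4
```

```bash
python3 - <<'E'
from h import *
f=load('w9'); im=f['image'].astype(int); m=im.min(2)>150
c,d,e=blob(f,m,(245,310,105,170),.016,3); print('cover',c,d,e)
print(totool([.477,.229,.14]), toolR(readout.sense()).round(3).tolist())
E
```

```text
cover [0.55835437 0.01110423] 0.06168735841531439 [0.06267485 0.06259785]
[-0.072104   -0.22664676 -0.1263959 ] [[0.913, -0.408, 0.001], [-0.408, -0.913, -0.0], [0.001, -0.001, -1.0]]
```

servo_tool --steps '[{"tx":0,"ty":0,"tz":-0.03,"ax":0,"ay":0,"az":0,"jaw":0.55},{"tx":0,"ty":0,"tz":-0.08,"ax":0,"ay":0,"az":0,"jaw":0.55},{"tx":0,"ty":0,"tz":-0.12,"ax":0,"ay":0,"az":0,"jaw":0.55},{"tx":-0.015,"ty":-0.05,"tz":-0.126,"ax":0,"ay":0,"az":0,"jaw":0.55},{"tx":-0.03,"ty":-0.1,"tz":-0.126,"ax":0,"ay":0,"az":0,"jaw":0.55},{"tx":-0.045,"ty":-0.15,"tz":-0.126,"ax":0,"ay":0,"az":0,"jaw":0.55},{"tx":-0.06,"ty":-0.2,"tz":-0.126,"ax":0,"ay":0,"az":0,"jaw":0.55},{"tx":-0.071,"ty":-0.2265,"tz":-0.126,"ax":0,"ay":0,"az":0,"jaw":0.55},{"tx":-0.071,"ty":-0.2265,"tz":-0.126,"ax":0,"ay":0,"az":0,"jaw":0.55},{"tx":-0.071,"ty":-0.2265,"tz":-0.126,"ax":0,"ay":0,"az":0,"jaw":0.55}]'

```text
time: 22.1
tool_pos: [0.4775, 0.2281, 0.1386]
tool_rot: [180.0, 0.0, -24.1]
force: [0.1, -0.3, -1.4]
width: 0.0599
grip_force: 38.6
```

servo_tool --steps '[{"tx":0,"ty":0,"tz":0.03,"ax":0,"ay":0,"az":0,"jaw":0.55},{"tx":0,"ty":0,"tz":0.06,"ax":0,"ay":0,"az":0,"jaw":0.55},{"tx":0,"ty":0,"tz":0.075,"ax":0,"ay":0,"az":0,"jaw":0.55},{"tx":0,"ty":0,"tz":0.082,"ax":0,"ay":0,"az":0,"jaw":0.55},{"tx":0,"ty":0,"tz":0.088,"ax":0,"ay":0,"az":0,"jaw":0.55},{"tx":0,"ty":0,"tz":0.092,"ax":0,"ay":0,"az":0,"jaw":0.55},{"tx":0,"ty":0,"tz":0.094,"ax":0,"ay":0,"az":0,"jaw":0.55},{"tx":0,"ty":0,"tz":0.094,"ax":0,"ay":0,"az":0,"jaw":0.55}]'

```text
time: 23.1
tool_pos: [0.4777, 0.2285, 0.0448]
tool_rot: [-180.0, -0.0, -24.1]
force: [0.3, -0.3, -1.4]
width: 0.0594
grip_force: 38.6
```

servo_tool --steps '[{"tx":0,"ty":0,"tz":0.0015,"ax":0,"ay":0,"az":0,"jaw":0.55},{"tx":0,"ty":0,"tz":0.003,"ax":0,"ay":0,"az":0,"jaw":0.55},{"tx":0,"ty":0,"tz":0.003,"ax":0,"ay":0,"az":0,"jaw":0.55}]'

```text
time: 23.48
tool_pos: [0.4776, 0.2284, 0.0417]
tool_rot: [-180.0, -0.0, -24.1]
force: [0.7, -0.5, -1.6]
width: 0.0595
grip_force: 38.6
```

servo_tool --steps '[{"tx":0,"ty":0,"tz":0.001,"ax":0,"ay":0,"az":0,"jaw":0.55},{"tx":0,"ty":0,"tz":0.002,"ax":0,"ay":0,"az":0,"jaw":0.55},{"tx":0,"ty":0,"tz":0.002,"ax":0,"ay":0,"az":0,"jaw":0.55}]'

```text
time: 23.85
tool_pos: [0.4778, 0.2285, 0.0415]
tool_rot: [-180.0, -0.0, -24.1]
force: [-10.5, -4.8, 20.8]
width: 0.0596
grip_force: 40.4
```

servo_tool --steps '[{"tx":0,"ty":0,"tz":-0.002,"ax":0,"ay":0,"az":0,"jaw":0.55},{"tx":0,"ty":0,"tz":-0.002,"ax":0,"ay":0,"az":0,"jaw":0.7},{"tx":0,"ty":0,"tz":-0.002,"ax":0,"ay":0,"az":0,"jaw":0.85},{"tx":0,"ty":0,"tz":-0.002,"ax":0,"ay":0,"az":0,"jaw":0.85},{"tx":0,"ty":0,"tz":-0.04,"ax":0,"ay":0,"az":0,"jaw":0.85},{"tx":0,"ty":0,"tz":-0.09,"ax":0,"ay":0,"az":0,"jaw":0.85},{"tx":0.04,"ty":0.0,"tz":-0.14,"ax":0,"ay":0,"az":0,"jaw":0.85},{"tx":0.06,"ty":0,"tz":-0.19,"ax":0,"ay":0,"az":0,"jaw":0.7},{"tx":0.06,"ty":0,"tz":-0.2,"ax":0,"ay":0,"az":0,"jaw":0.5},{"tx":0.06,"ty":0,"tz":-0.2,"ax":0,"ay":0,"az":0,"jaw":0.5}]'

```text
time: 25.1
tool_pos: [0.5323, 0.204, 0.2395]
tool_rot: [-180.0, -0.0, -24.1]
force: [-0.1, -0.7, -0.4]
width: 0.0424
grip_force: 0.0
```

```bash
python3 - <<'E'
from h import *
f=snap('wrist','w10'); s=f['s'];print(s['tool_pos'],s['tool_rot'],s['width'])
im=f['image']; hsv=cv2.cvtColor(im,cv2.COLOR_RGB2HSV)
x,y=map(int,proj(f,[[.477,.229,.068]])[0]); print(x,y)
# inner-hole dark + rim: rows/cols profile
v=im.min(2).astype(int); print(v[y,x-40:x+41:2].tolist()); print(v[y-40:y+41:2,x].tolist())
cv2.imwrite('pics/c10.png',cv2.resize(im[y-60:y+60,x-80:x+80,::-1],None,fx=4,fy=4))
E
```

```text
[0.53230978 0.20401763 0.23949116] [-1.79989457e+02 -3.92750149e-03 -2.40811128e+01] 0.0423725075341489
317 226
[67, 112, 206, 228, 228, 227, 229, 228, 229, 203, 159, 155, 109, 82, 79, 103, 143, 182, 195, 189, 183, 183, 183, 197, 191, 179, 113, 71, 81, 83, 82, 108, 154, 157, 189, 223, 225, 225, 226, 225, 227]
[225, 159, 52, 78, 82, 83, 82, 87, 94, 155, 163, 183, 135, 91, 94, 95, 96, 89, 93, 112, 183, 191, 126, 84, 83, 82, 86, 80, 91, 148, 165, 194, 223, 221, 219, 202, 99, 72, 76, 75, 75]
```

View pics/c10.png

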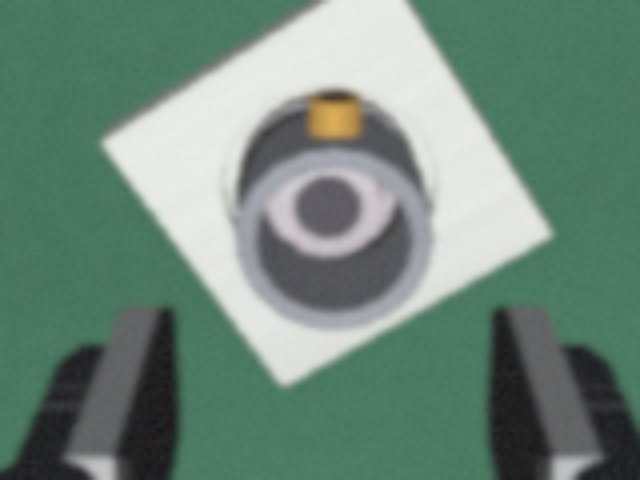

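Housing stands over the boss on the gasket; its rim centre is at pixel (320.8,226) and the boss hole at (319.5,218).

```bash
python3 - <<'E'
from h import *
f=load('w10'); print('rim',pix(f,[(320.75,226)],.068),'boss',pix(f,[(319.3,218)],.038)); 
f=load('w9'); im=f['image'].astype(int); print('knob',pix(f,[(276.5,139)],.036))
print(totool([.613,-.013,.2]))
E
```

```text
rim [[0.47664181 0.22550823 0.068     ]] boss [[0.47530438 0.22803939 0.038     ]]
knob [[0.55895393 0.00834831 0.036     ]]
[0.16261903 0.16505394 0.03836255]
```

servo_tool --steps '[{"tx":0.04,"ty":0.04,"tz":0,"ax":0,"ay":0,"az":0,"jaw":0.5},{"tx":0.08,"ty":0.08,"tz":0.01,"ax":0,"ay":0,"az":0,"jaw":0.5},{"tx":0.12,"ty":0.12,"tz":0.02,"ax":0,"ay":0,"az":0,"jaw":0.5},{"tx":0.1625,"ty":0.165,"tz":0.038,"ax":0,"ay":0,"az":0,"jaw":0.5},{"tx":0.1625,"ty":0.165,"tz":0.038,"ax":0,"ay":0,"az":0,"jaw":0.5},{"tx":0.1625,"ty":0.165,"tz":0.038,"ax":0,"ay":0,"az":0,"jaw":0.5}]'

```text
time: 25.9
tool_pos: [0.6128, -0.0126, 0.2003]
tool_rot: [180.0, 0.1, -24.1]
force: [0.2, 0.1, 0.2]
width: 0.0428
grip_force: 0.0
```

```bash
python3 - <<'E'
from h import *
f=snap('wrist','w11'); s=f['s'];print(s['tool_pos'],s['width'])
im=f['image'].astype(int); x,y=map(int,proj(f,[[.5584,.0111,.018]])[0]); print(x,y)
c,d,e=blob(f,im.min(2)>150,(x-50,x+50,y-50,y+50),.018,3); print('cover',c,d,e,totool([*c,.020]))
E
```

```text
[ 0.6128124  -0.01262152  0.2003031 ] 0.0427916973447305
318 221
cover [0.55861863 0.01057364] 0.06152923103418416 [0.06227707 0.06213734] [-0.05864796  0.00141055  0.1810827 ]
```

servo_tool --steps '[{"tx":-0.0585,"ty":0.0015,"tz":0.03,"ax":0,"ay":0,"az":0,"jaw":0.5},{"tx":-0.0585,"ty":0.0015,"tz":0.08,"ax":0,"ay":0,"az":0,"jaw":0.5},{"tx":-0.0585,"ty":0.0015,"tz":0.13,"ax":0,"ay":0,"az":0,"jaw":0.5},{"tx":-0.0585,"ty":0.0015,"tz":0.165,"ax":0,"ay":0,"az":0,"jaw":0.5},{"tx":-0.0585,"ty":0.0015,"tz":0.178,"ax":0,"ay":0,"az":0,"jaw":0.5},{"tx":-0.0585,"ty":0.0015,"tz":0.178,"ax":0,"ay":0,"az":0,"jaw":0.5},{"tx":-0.0585,"ty":0.0015,"tz":0.178,"ax":0,"ay":0,"az":0,"jaw":0.2},{"tx":-0.0585,"ty":0.0015,"tz":0.178,"ax":0,"ay":0,"az":0,"jaw":0.1},{"tx":-0.0585,"ty":0.0015,"tz":0.178,"ax":0,"ay":0,"az":0,"jaw":0.1},{"tx":-0.0585,"ty":0.0015,"tz":0.178,"ax":0,"ay":0,"az":0,"jaw":0.1}]' --squeeze 30

```text
time: 27.2
tool_pos: [0.5605, 0.0097, 0.0255]
tool_rot: [-179.9, -0.1, -24.1]
force: [0.5, 1.4, 7.7]
width: 0.0224
grip_force: 29.5
```

```bash
python3 - <<'E'
from h import *
s=readout.sense(); print(s['tool_pos'],s['width'],totool([.477,.227,.13]))
E
```

```text
[0.56045114 0.00965886 0.02551279] 0.022402051493608077 [-0.16461471 -0.16452852 -0.10464802]
```

servo_tool --steps '[{"tx":0,"ty":0,"tz":-0.03,"ax":0,"ay":0,"az":0,"jaw":0.1},{"tx":0,"ty":0,"tz":-0.08,"ax":0,"ay":0,"az":0,"jaw":0.1},{"tx":0,"ty":0,"tz":-0.12,"ax":0,"ay":0,"az":0,"jaw":0.1},{"tx":-0.04,"ty":-0.04,"tz":-0.12,"ax":0,"ay":0,"az":0,"jaw":0.1},{"tx":-0.08,"ty":-0.08,"tz":-0.12,"ax":0,"ay":0,"az":0,"jaw":0.1},{"tx":-0.12,"ty":-0.12,"tz":-0.12,"ax":0,"ay":0,"az":0,"jaw":0.1},{"tx":-0.1625,"ty":-0.1645,"tz":-0.12,"ax":0,"ay":0,"az":0,"jaw":0.1},{"tx":-0.1625,"ty":-0.1645,"tz":-0.12,"ax":0,"ay":0,"az":0,"jaw":0.1},{"tx":-0.1625,"ty":-0.1645,"tz":-0.12,"ax":0,"ay":0,"az":0,"jaw":0.1}]'

```text
time: 28.32
tool_pos: [0.4783, 0.2259, 0.1442]
tool_rot: [-180.0, -0.0, -24.0]
force: [0.5, -0.3, -1.6]
width: 0.0224
grip_force: 29.8
```

```bash
python3 - <<'E'
from h import *
f=snap('wrist','w12');s=f['s']; print(s['tool_pos'],s['width'])
im=f['image'].astype(int); x,y=map(int,proj(f,[s['tool_pos']+[0,0,-.004]])[0]); 
c,d,e=blob(f,im.min(2)>150,(x-70,x+70,y-70,y+70),s['tool_pos'][2]-.0075,1); print('cover',c,d,e)
print(totool([.477,.227,.0835]))
E
```

```text
[0.47828861 0.22593398 0.1441881 ] 0.022356065951689184
cover [0.49641396 0.21694646] 0.05557765534240088 [0.07060557 0.07661496]
[-0.00206404 -0.00084074  0.06055585]
```

servo_tool --steps '[{"tx":0,"ty":0,"tz":0.025,"ax":0,"ay":0,"az":0,"jaw":0.1},{"tx":0,"ty":0,"tz":0.042,"ax":0,"ay":0,"az":0,"jaw":0.1},{"tx":0,"ty":0,"tz":0.048,"ax":0,"ay":0,"az":0,"jaw":0.1},{"tx":0,"ty":0,"tz":0.052,"ax":0,"ay":0,"az":0,"jaw":0.1},{"tx":0,"ty":0,"tz":0.055,"ax":0,"ay":0,"az":0,"jaw":0.1},{"tx":0,"ty":0,"tz":0.056,"ax":0,"ay":0,"az":0,"jaw":0.1},{"tx":0,"ty":0,"tz":0.056,"ax":0,"ay":0,"az":0,"jaw":0.1}]'

```text
time: 29.25
tool_pos: [0.4782, 0.2261, 0.0879]
tool_rot: [-180.0, -0.0, -24.1]
force: [-0.7, 0.0, -0.4]
width: 0.0224
grip_force: 29.8
```

servo_tool --steps '[{"tx":0,"ty":0,"tz":0.002,"ax":0,"ay":0,"az":0,"jaw":0.1},{"tx":0,"ty":0,"tz":0.004,"ax":0,"ay":0,"az":0,"jaw":0.1},{"tx":0,"ty":0,"tz":0.005,"ax":0,"ay":0,"az":0,"jaw":0.1},{"tx":0,"ty":0,"tz":0.005,"ax":0,"ay":0,"az":0,"jaw":0.1}]'

```text
time: 29.75
tool_pos: [0.4784, 0.2261, 0.0834]
tool_rot: [-180.0, -0.0, -24.1]
force: [-2.9, 0.5, 7.2]
width: 0.0223
grip_force: 30.4
```

Contact comes at the expected height of 0.0834, so I'll release and back off.

servo_tool --steps '[{"tx":0,"ty":0,"tz":-0.001,"ax":0,"ay":0,"az":0,"jaw":0.25},{"tx":0,"ty":0,"tz":-0.002,"ax":0,"ay":0,"az":0,"jaw":0.5},{"tx":0,"ty":0,"tz":-0.002,"ax":0,"ay":0,"az":0,"jaw":0.5},{"tx":0,"ty":0,"tz":-0.03,"ax":0,"ay":0,"az":0,"jaw":0.5},{"tx":0.03,"ty":0,"tz":-0.08,"ax":0,"ay":0,"az":0,"jaw":0.5},{"tx":0.06,"ty":0,"tz":-0.13,"ax":0,"ay":0,"az":0,"jaw":0.5},{"tx":0.06,"ty":0,"tz":-0.16,"ax":0,"ay":0,"az":0,"jaw":0.5},{"tx":0.06,"ty":0,"tz":-0.16,"ax":0,"ay":0,"az":0,"jaw":0.5},{"tx":0.06,"ty":0,"tz":-0.16,"ax":0,"ay":0,"az":0,"jaw":0.5}]'

```text
time: 30.88
tool_pos: [0.5327, 0.2015, 0.2417]
tool_rot: [180.0, 0.0, -24.1]
force: [-1.1, 0.1, -1.3]
width: 0.0429
grip_force: 0.0
```

```bash
python3 - <<'E'
from h import *
f=snap('wrist','w13');s=f['s']; print(s['tool_pos'],s['width'])
sc=snap('scene','scene1')
u=proj(f,[[.4765,.227,.076]])[0].astype(int); a=f['image'][u[1]-60:u[1]+60,u[0]-65:u[0]+65]
v=proj(sc,[[.4765,.227,.06]])[0].astype(int); b=sc['image'][v[1]-60:v[1]+60,v[0]-65:v[0]+65]; c=sc['image'][120:240,205:335]
cv2.imwrite('pics/fin.png',cv2.resize(np.hstack([a,b,c]),None,fx=2,fy=2,interpolation=2)[:,:,::-1])
im=f['image'].astype(int); x,y=u
for r in (y-8,y,y+8): print(im[r,x-40:x+41:4].min(1).tolist())
E
```

```text
[0.53268016 0.20147977 0.24169094] 0.0428546185055821
[227, 231, 231, 229, 168, 232, 231, 232, 232, 231, 211, 203, 228, 230, 230, 230, 230, 218, 226, 224, 225]
[74, 165, 228, 229, 224, 229, 229, 230, 205, 188, 232, 232, 206, 175, 230, 232, 228, 221, 227, 227, 225]
[73, 73, 84, 226, 225, 228, 228, 229, 223, 229, 230, 229, 229, 223, 228, 228, 228, 220, 204, 97, 73]
```

View pics/fin.png

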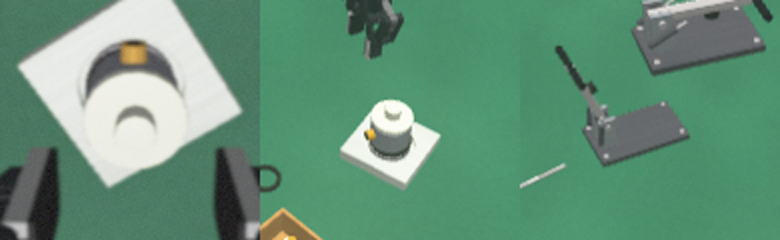

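The cover is seated level on the housing, the clamp is open and the gripper is clear. I'll hand the job in.

```bash
python3 -c "
from h import *
print(job.sign_off())"
```

```text
the job is handed in; nothing more can be done
None
```

I handed the job in at about 31 s of the allowed 136 s: the last pictures show the clamp standing open and the flange, gasket, housing and cover stacked level in the nest with the gripper clear; the sign-off returned no verdict.

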